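Work a loaded parts tray up over a plate's edge to its stop

TASK

The loaded parts tray on the bench has to go up onto the raised steel plate. Keep its rear end down and never carry it: lift just its front end (it has a handle) a little higher than the step, set that on the plate with the rear still on the bench and let go; then slide the tray over the edge, flat, square and central on the plate, and press it gently but firmly for a moment against the sprung stop until the pin has bottomed, leaving it touching the pin. Do not ram the tray against the plate's edge or the stop (the press wants about 10 newtons, never 20), and leave the wrench, try square, clamp and V-block lying around it where they are.

Things in the scene. Friction and masses are not known exactly. Their poses are not given: they have to be found in the camera images.
- plate: fixed dark steel plate on the bench, 180 (x) x 240 (y) x 18 (z) mm, with a stop block near one end; origin under its centre, at bench height; its y axis points from the entry edge (y = -120 mm) to the stop, and is the way the tray must travel. Roughly along world +y.
- plate_edge (a point): middle of the upper rim of the plate's entry edge (plate frame 0, -120, 18 mm); axes as the plate's. The step from the bench is 18 mm, square-edged.
- stop: steel stop block fixed on the plate: 60 (x) x 30 (y) x 45 (z) mm, standing on the plate, its face at plate y = +85 mm. Origin and axes as the plate's (not the block's middle). A screw with a sprung brass-headed pin sticks out of its face towards the tray.
- stop_bore (a point): centre of the screw's bore in the stop block's face (plate frame 0, +85, 45 mm), axes as the plate's. The screw is set differently each time and not measured: the pin's head (16 mm across) when sprung out has its face 23 to 38 mm from here, towards the tray. The pin gives way for 5 mm under less than 1 N, then is bottomed and rigid: feel for it.
- tray: open grey steel tray, 110 (x) x 150 (y) x 50 (z) mm, 4 mm walls, steel bars fast in it, 0.6 to 0.95 kg in all; origin at the centre of its underside, mass centred within 15 mm of it. Its +y end is the front, facing the plate, with the handle; its rear wall (-y) is plain, to push on with the fingertips. It starts on the bench, 15 to 60 mm short of the plate's edge, somewhat askew.
- tray_front (a point): middle of the tray's lower front edge (tray frame 0, +75, 0 mm)
- tray_rear (a point): middle of the tray's lower rear edge (tray frame 0, -75, 0 mm)
- tray_handle (a point): middle of the tray's handle: a round steel bar 12 mm thick along the tray's x, 80 mm free between its two posts, its axis 85 mm above the underside and 15 mm behind the front edge (tray frame 0, +60, +85 mm). The bar is 35 mm above the tray's rim, free below; it can turn between the fingers as the front rises.
- wrench: loose bystander, to be left alone: steel wrench 180 mm long, beside the plate on the robot's side; origin under its middle
- square: loose bystander, to be left alone: steel try square, blade 160 mm along its y, stock 90 mm, beyond the tray; origin under the blade's middle
- clamp: loose bystander, to be left alone: C-clamp lying flat, 74 x 175 mm, on the bench behind the plate's stop end; origin under the middle of its back part
- vblock: loose bystander, to be left alone: steel V-block 36 x 30 x 34 mm, on the plate beside the stop block (plate x about +63, y +102 mm); origin under its centre

How it is judged:
On the way, in this order (a step that is already met when the one before it is completed fails the run):
1. the tray's front end rests on the plate, at least 15 mm past the edge, its rear edge still on the bench, and the robot has let go of it (y of tray_front in the frame of plate_edge above 0.015 m and z of tray_front in the frame of plate_edge above -0.002 m and height (world z) of tray_rear below 0.005 m and contact force between tray and plate above 0.5 N and contact force between the arm and tray below 0.2 N), for 0.2 s.
2. the tray, flat on the plate, is pressed against the stop with 4 to 16 N for 0.3 s (z of tray_front in the frame of plate_edge between -0.003 and 0.003 m and z of tray_rear in the frame of plate_edge between -0.003 and 0.003 m and y of tray_rear in the frame of plate_edge above 0.005 m and contact force between tray and stop between 4 and 16 N), for 0.3 s.
At the end, for the whole second after the job is handed in: The tray lies flat on the plate (both ends within 3 mm of the plate's top, rear edge at least 5 mm inside the entry edge), within 15 mm of the plate's middle line and 4 degrees of square to it, at rest and still touching the stop's pin (z of tray_front in the frame of plate_edge between -0.003 and 0.003 m and z of tray_rear in the frame of plate_edge between -0.003 and 0.003 m and y of tray_rear in the frame of plate_edge above 0.005 m and x of tray in the frame of plate between -0.015 and 0.015 m and angle between the y axis of tray and the y axis of plate, either way round below 0.07 rad and contact force between tray and stop above 0.1 N and linear speed of tray below 0.01 m/s).
It fails at once if the tray is carried: its rear edge more than 12 mm above the plate's top (height (world z) of tray_rear above 0.03 m).
It fails at once if the tray is tipped up by more than 25 degrees (angle between tray's own z axis and vertical above 0.44 rad).
It fails at once if the tray is rammed against the plate's edge: over 25 N while its front edge is not yet over the plate (contact force between tray and plate above 25 N and y of tray_front in the frame of plate_edge below 0.005 m).
It fails at once if the tray is pressed against the stop with more than 20 N (contact force between tray and stop above 20 N).
It fails at once if the wrench, square, clamp or V-block is moved by more than 20 mm (distance of any of wrench, square, clamp, vblock from where it was at the start of the episode above 0.02 m).
It also fails if it takes over 72 s, if anything falls off the work surface, if the arm or the gripper's body presses on something with over 40 N, if the wrist force passes 120 N, or if a joint passes its speed limit or range.

ROBOT

A 6-joint arm with a two-finger parallel gripper is mounted at the origin on the work surface. World frame = base frame: x ahead of the robot, y to its left, z up, the work surface at z = 0. Lengths are in m, angles in rad, forces in N, time in s.
With the tool pointing down it reaches from about 0.375 to 0.9 m from the base axis. Payload 3.1 kg.
Tool frame: the origin (TCP) lies midway between the tips of the shut fingers; the grasp point (between the pads) lies manip.grip_depth behind it (manip.grip_depth is the distance from the TCP to the grasp point, in m); z points along the fingers, y is the direction in which the jaws open and shut (so a half turn about z gives the same grasp; the last joint's range is limited). The gripper opens to 85 mm and grips with 20 to 120 N. Pads are 22 mm wide; open, the fingers measure 114 mm over their backs; the gripper's body (76 mm by 85 mm) begins 54 mm behind the grasp point. The pads swing forward as they close: fully open they stand 13 mm farther back than shut.
Start: joints at [-1.308, 0.527, 1.433, -0, 1.181, -0.178], TCP at [0.267, -0.565, 0.231] pointing down, gripper open.
Joint ranges: [-3.08, 3.08], [-0.75, 2.2], [0.22, 2.44], [-1.43, 4.57], [0, 2.65], [-2.85, 2.85]. Speed limits (rad/s): [2.79, 2.79, 3.14, 3.14, 3.14, 3.14].

INTERFACE

Orientations are given as a unit quaternion [x, y, z, w].
In Python, from station import manip, vision gives the robot as it stands.
- The arm moves only by the shell command python3 -m crank 'ROWS' [FORCE]. ROWS is JSON, a list of rows, each an object with "grip": the closure, from 0 (fully open) to 1 (shut); "offset": the shift along the tool's x, y, z in mm, a list of three; "angular": the turn, a rotation vector about the tool's x, y, z in degrees, a list of three. A call has 1 to 10 rows; each row is the pose to reach, as a shift and turn from the pose commanded when the call began, along the tool's axes at that moment; what a row does not reach only later rows make up. A row lasts 1/10 s, in which the tool goes at most 50 mm and 8.59 degrees, less where a joint would pass 70% of its speed; a pose out of reach is approached as far as the arm can. A call with a gripper value outside its range is refused whole. The fingers move at their own pace and stop on an object; FORCE is the grip in N (left out, the last holds). Time passes only in rows, so rows that repeat a pose let the fingers close. It gives the time, the measured TCP pose, the force and the opening at its end, in the units of the state.
- manip.sense(): the state, without advancing time (a new reading comes with each control period).
- vision.snapshot(name): name is "scene" or "top"; returns a dict with "pixels" (420x560x3 uint8, red, green, blue), "intrinsics" (3x3 intrinsics, pixels), "R" (3x3) and "t" (3): a world point X has camera coordinates R X + t. Camera axes: x right, y down, z forward; pixel columns grow to the right and rows downward; lengths in m; the calibration is good to about 2 mm. A picture is of the moment at which its call begins. There is no depth.
- manip.sign_off(): hands the job in, once; it reports no verdict.
The state is a dict: "t": time; "q": joint angles; "qd": joint speeds; "tau": joint torques, N m; "tcp_pos": TCP position; "tool_rot": TCP orientation; "force": force on the tool from outside, world axes, zero at the start; "ft_torque": the same for the moment, N m; "finger_gap": opening from 0.0 (shut) to 1.0 (fully open).
Only numpy, scipy, OpenCV 4.12 (cv2) and the standard library are available. Lean on these libraries where they do the work, as an engineer would, in place of code of your own. Each camera call takes 0.05 s, during which the arm holds its last target.

## Working session

There is one attempt and no reset: what is moved stays moved. The work goes in short steps, Python scripts to look and compute and a shell command to move; the robot and the scene stay as the last step left them, time stands still between calls to the robot, and variables do not carry over. Pictures are saved under pics/ and viewed, and the job is handed in when it is done.

```bash
ls; mkdir -p pics
python3 - <<'E'
from station import manip, vision
import cv2,numpy as np
print(manip.grip_depth); s=manip.sense(); print(s)
for n in("scene","top"):
    d=vision.snapshot(n); cv2.imwrite(f"pics/{n}0.png",d["pixels"][:,:,::-1]); print(n,d["intrinsics"],d["R"],d["t"])
    np.savez(f"pics/{n}0.npz",**d)
E
```

```text
pics
0.0187
{'t': 0.0, 'q': array([-1.30751300e+00,  5.28470325e-01,  1.43391273e+00,  2.92890115e-07,
        1.18136540e+00, -1.78465670e-01]), 'qd': array([ 0.00288497, -0.00123866,  0.00025125,  0.00083338, -0.00050284,
       -0.00028158]), 'tau': array([-4.07634270e-04, -4.42353272e+01, -1.78023309e+01, -1.70141980e-04,
        8.55043007e-03, -6.02997886e-06]), 'tcp_pos': array([ 0.2670586 , -0.56428305,  0.23032773]), 'tool_rot': array([ 9.75705680e-01,  2.19082780e-01, -4.55634845e-05, -1.07693671e-03]), 'force': array([-0.24875313, -0.17536149,  0.07898538]), 'ft_torque': array([-0.01328355, -0.04966559, -0.02979043]), 'finger_gap': 0.9985608982074556}
scene [[399.38929163   0.         272.87583889]
 [  0.         399.38929163 209.68728547]
 [  0.           0.           1.        ]] [[-0.20326514  0.97912209  0.00179068]
 [ 0.75674882  0.15826056 -0.63425927]
 [-0.62130066 -0.12756771 -0.77311834]] [ 0.02618524 -0.38452532  1.36120204]
top [[490.73732485   0.         280.56220666]
 [  0.         490.73732485 217.42997531]
 [  0.           0.           1.        ]] [[-0.00745559 -0.99991339 -0.01084583]
 [-0.99536335  0.00846093 -0.09581348]
 [ 0.09589695  0.0100812  -0.99534022]] [0.07917013 0.58707193 0.92236773]
```

View pics/scene0.png

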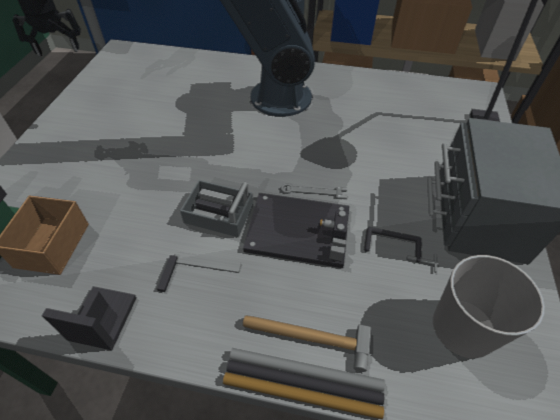

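View pics/top0.png

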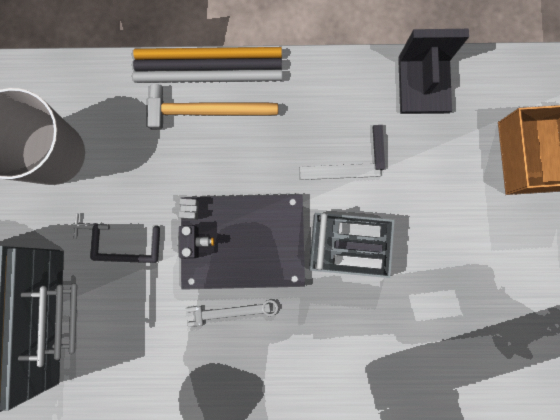

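The scene view shows the tray at about (217,207), left of the plate at (300,228). The top view shows the plate at cols 180–304, rows 195–290, and the tray at cols 312–394, with its handle at col ~321 facing the plate. I'll enlarge both.

Run:
```python
import cv2
t=cv2.imread("pics/top0.png"); s=cv2.imread("pics/scene0.png")
def crop(im,x0,y0,w,h,k,n):
    c=cv2.resize(im[y0:y0+h,x0:x0+w],None,fx=k,fy=k,interpolation=cv2.INTER_CUBIC)
    c=cv2.convertScaleAbs(c,alpha=1.6,beta=15)
    for i in range(0,w,10):
        cv2.line(c,(i*k,0),(i*k,6 if (x0+i)%50 else 16),(0,255,255),1)
        if (x0+i)%20==0: cv2.putText(c,str(x0+i),(i*k,26),0,.4,(0,0,255),1)
    for i in range(0,h,10):
        cv2.line(c,(0,i*k),(6,i*k),(0,255,255),1)
        if (y0+i)%20==0: cv2.putText(c,str(y0+i),(8,i*k+4),0,.4,(0,0,255),1)
    cv2.imwrite(n,c)
crop(t,290,200,120,90,6,"pics/t_tray.png")
crop(t,170,180,140,120,5,"pics/t_plate.png")
crop(s,170,170,100,75,8,"pics/s_tray.png")
crop(s,235,180,130,100,6,"pics/s_plate.png")
```

```text
(no output)
```

View pics/t_tray.png

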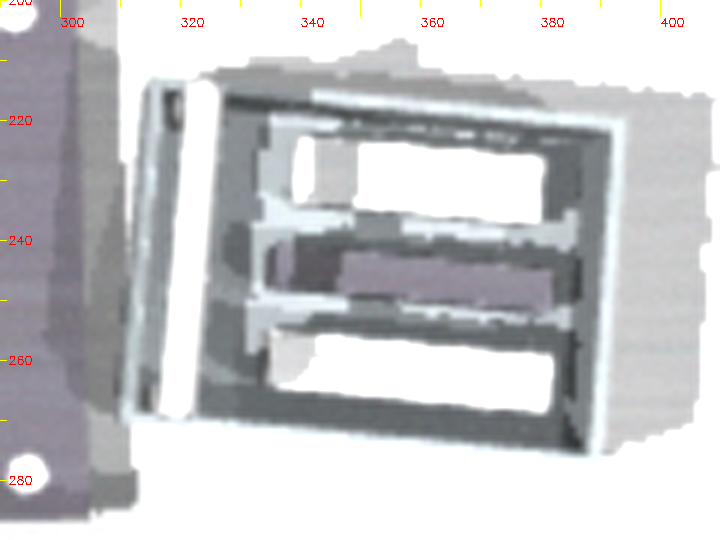

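View pics/t_plate.png

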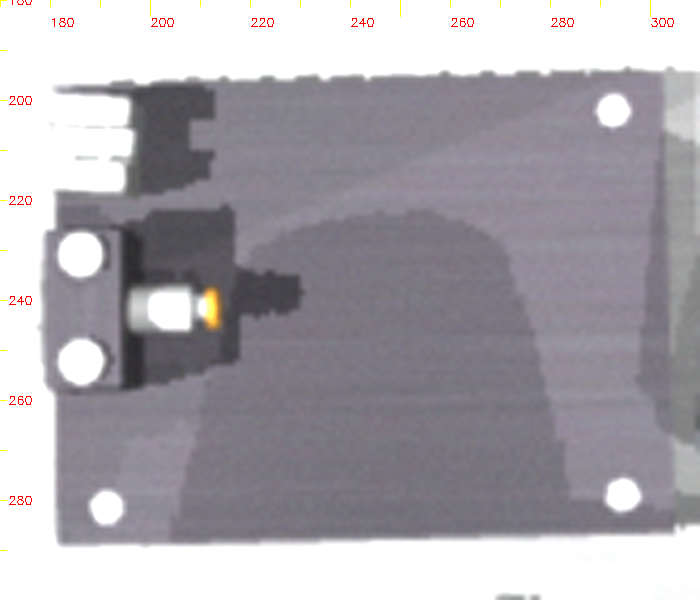

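View pics/s_tray.png

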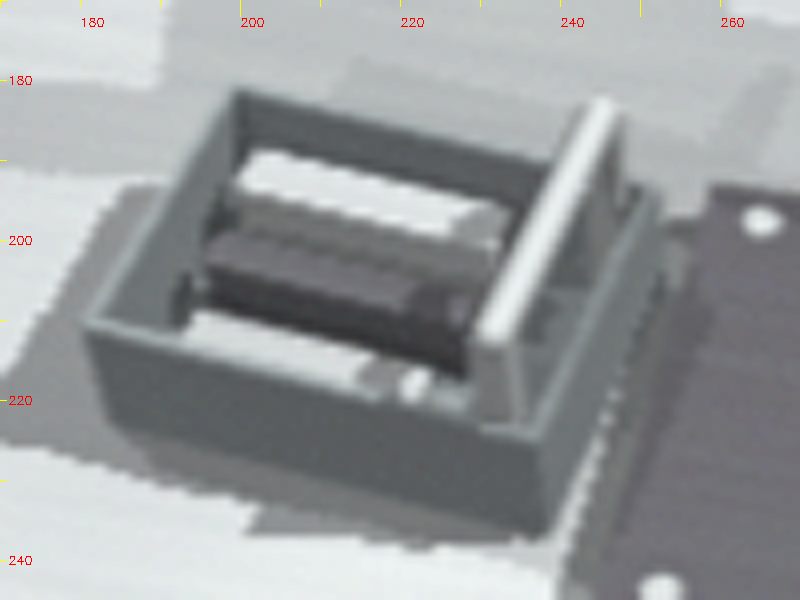

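View pics/s_plate.png

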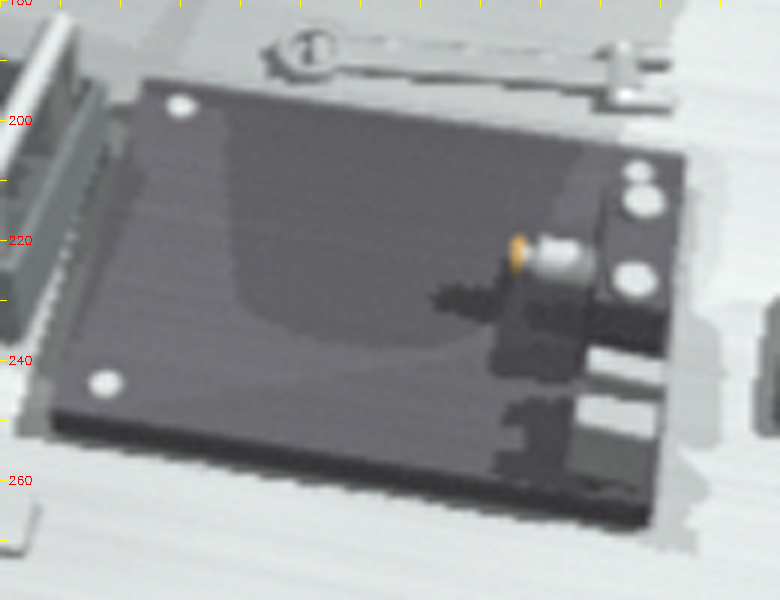

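```bash
cat > h.py <<'E'
import numpy as np
from scipy.optimize import least_squares
D={n:dict(np.load(f"pics/{n}0.npz")) for n in("top","scene")}
def proj(n,X):
    d=D[n]; c=np.atleast_2d(X)@d["R"].T+d["t"]; p=c@d["intrinsics"].T; return p[:,:2]/p[:,2:]
def ray(n,uv,z):
    d=D[n]; r=np.linalg.inv(d["intrinsics"])@np.array([*uv,1]); r=d["R"].T@r; o=-d["R"].T@d["t"]
    return o+r*(z-o[2])/r[2]
def tri(a,b):
    return least_squares(lambda X:np.r_[(proj("top",X)-a).ravel(),(proj("scene",X)-b).ravel()],[.45,-.1,.05])
def fit(model,obs,x0):
    def f(p):
        c,s=np.cos(p[2]),np.sin(p[2]);R=np.array([[c,-s],[s,c]]);r=[]
        for n,uv,m in obs:
            m=np.array(m,float);r.append((proj(n,np.r_[R@m[:2]+p[:2],m[2]])-uv).ravel())
        return np.concatenate(r)
    return least_squares(f,x0)
E
python3 - <<'E'
from h import *
np.set_printoptions(precision=4,suppress=True)
T={"f+":(314,213.5),"f-":(310,269.5),"r+":(393.5,219.5),"r-":(388.5,275.5),"h+":(322.3,213.5),"h-":(318,269)}
S={"f+":(236.5,224.5),"f-":(251.5,193.5),"r+":(180.5,210.5),"r-":(198.5,181.5),"h+":(230.5,211.5),"h-":(244.5,182.5)}
M={"f+":(.055,.075,.05),"f-":(-.055,.075,.05),"r+":(.055,-.075,.05),"r-":(-.055,-.075,.05)}
for k in T:
    r=tri(T[k],S[k]);print(k,r.x,r.cost)
for ob in(["top"],["scene"],["top","scene"]):
    o=[(n,(T if n=="top" else S)[k],M[k]) for n in ob for k in M]
    r=fit(None,o,[.45,-.2,0]);print("tray",ob,r.x,np.round(r.fun,1))
PT={"e+":(302.5,194),"e-":(303.3,286.7),"s-":(181,288.5),"s+":(180.3,196.5)}
PS={"e-":(259.5,193.5),"e+":(243.7,248.3),"s-":(349,206),"s+":(343,264)}
PM={"e+":(.09,-.12,.018),"e-":(-.09,-.12,.018),"s+":(.09,.12,.018),"s-":(-.09,.12,.018)}
for k in PT:
    r=tri(PT[k],PS[k]);print(k,r.x,r.cost)
for ob in(["top"],["scene"],["top","scene"]):
    o=[(n,(PT if n=="top" else PS)[k],PM[k]) for n in ob for k in PM]
    r=fit(None,o,[.45,0,0]);print("plate",ob,r.x,np.round(r.fun,1))
r=tri((211.5,241.5),(320.7,221.5));print("pin",r.x,r.cost)
E
```

```text
f+ [0.5931 0.0095 0.0479] 0.562544010111407
f- [0.4872 0.0192 0.0451] 0.06035693411675155
r+ [ 0.5799 -0.139   0.0479] 0.06961700156854174
r- [ 0.4748 -0.1276  0.045 ] 0.00046664666882244467
h+ [ 0.5887 -0.0031  0.0887] 0.6065565270248487
h- [0.4886 0.0056 0.0845] 1.0623346162816292
tray ['top'] [ 0.5337 -0.0587 -0.09  ] [-0.1 -1.4 -0.6  0.8 -0.4 -1.   1.   1.5]
tray ['scene'] [ 0.5362 -0.0589 -0.0991] [ 0.5  1.2  0.8 -0.7 -0.9  0.5 -0.4 -1.6]
tray ['top', 'scene'] [ 0.5344 -0.0589 -0.0928] [ 0.1 -1.8 -0.6  0.3 -0.2 -1.2  1.   1.2  0.9  0.5  0.9 -1.4 -0.6  0.2
 -0.4 -2. ]
e+ [0.6349 0.0322 0.0143] 0.4969255410795912
e- [0.4536 0.0312 0.0109] 0.011513589441896468
s- [0.452  0.2688 0.0152] 0.020368480463678403
s+ [0.632  0.2709 0.0183] 0.3579654529283372
plate ['top'] [0.5431 0.1508 0.0091] [-0.3  0.2  0.9 -0.2  0.2 -0.1 -0.8  0. ]
plate ['scene'] [0.5453 0.151  0.0155] [-1.  -0.1 -0.8 -0.9  1.2  0.7  0.6 -0.2]
plate ['top', 'scene'] [0.5437 0.1509 0.0111] [-0.4 -0.2  0.9 -0.6  0.1 -0.3 -0.7 -0.2 -1.  -0.9 -0.6 -1.4  1.   0.3
  0.7 -0.5]
pin [0.5414 0.2048 0.0461] 0.2665035726930967
```

```bash
cat > g.py <<'E'
import sys,numpy as np
from scipy.spatial.transform import Rotation as R
from station import manip
np.set_printoptions(precision=4,suppress=True)
def to(x,y,z,phi=None):
    s=manip.sense();r=R.from_quat(s["tool_rot"]);p=s["tcp_pos"]
    print("t",round(s["t"],2),"pos",p,"F",s["force"],"T",s["ft_torque"],"gap",round(s["finger_gap"],3),"q6",s["q"][5])
    X=r.as_matrix(); print("tool x",X[:,0],"z",X[:,2])
    print("offset mm",r.inv().apply(np.array([x,y,z])-p)*1000)
    if phi is not None:
        t=R.from_euler("z",phi)*R.from_euler("x",np.pi); print("rotvec deg",(r.inv()*t).as_rotvec()*180/np.pi)
if __name__=="__main__": to(*map(float,sys.argv[1:]))
E
python3 g.py .5395 .001 .18 -.092
```

```text
t 0.1 pos [ 0.2671 -0.5643  0.2304] F [-1.1295 -0.0935 -0.3052] T [0.0016 0.0599 0.0147] gap 0.999 q6 -0.17849193888870904
tool x [0.904  0.4276 0.0003] z [-0.0005  0.0019 -1.    ]
offset mm [ 487.9705 -394.4813   51.3699]
rotvec deg [-0.1131  0.0112 30.584 ]
```

```bash
python3 -m crank '[{"grip":0,"offset":[49,-39,5],"angular":[0,0,3]},{"grip":0,"offset":[98,-79,10],"angular":[0,0,6]},{"grip":0,"offset":[146,-118,15],"angular":[0,0,9]},{"grip":0,"offset":[195,-158,20],"angular":[0,0,12]},{"grip":0,"offset":[244,-197,25],"angular":[0,0,15]},{"grip":0,"offset":[293,-237,30],"angular":[0,0,18]},{"grip":0,"offset":[342,-276,35],"angular":[0,0,21]},{"grip":0,"offset":[390,-316,40],"angular":[0,0,24]},{"grip":0,"offset":[439,-355,45],"angular":[0,0,27]},{"grip":0,"offset":[488,-394,51],"angular":[-0.1,0,30.6]}]' 40; python3 g.py .5395 .001 .067 -.092
```

```text
t: 1.1
tcp_pos: [0.4841, -0.1141, 0.191]
tool_rot: [0.999, -0.047, 0.0, 0.001]
force: [0.7, -1.2, -0.2]
finger_gap: 0.996
t 1.1 pos [ 0.4841 -0.1141  0.191 ] F [ 0.6856 -1.1841 -0.1923] T [-0.0112 -0.0289  0.0123] gap 0.996 q6 1.2112569498567773
tool x [ 0.9955 -0.0948  0.0003] z [ 0.0001 -0.0017 -1.    ]
offset mm [  44.1663 -120.0263  123.8498]
rotvec deg [ 0.0955 -0.0165 -0.1708]
```

```bash
python3 -m crank '[{"grip":0,"offset":[20,-50,10],"angular":[0,0,0]},{"grip":0,"offset":[35,-90,20],"angular":[0,0,0]},{"grip":0,"offset":[44,-118,30],"angular":[0,0,0]},{"grip":0,"offset":[44,-118,30],"angular":[0,0,0]}]'; python3 g.py .5395 .001 .067 -.092
python3 - <<'E'
from station import vision
import cv2
for n in("scene","top"):
    d=vision.snapshot(n); cv2.imwrite(f"pics/{n}1.png",cv2.resize(d["pixels"][120:300,120:400] if n=="scene" else d["pixels"][150:330,170:450],None,fx=2.8,fy=2.8)[:,:,::-1])
E
```

```text
t: 1.5
tcp_pos: [0.5383, 0.0011, 0.1596]
tool_rot: [0.999, -0.044, -0.001, 0.0]
force: [0.0, -0.3, -0.0]
finger_gap: 0.994
t 1.5 pos [0.5383 0.0011 0.1596] F [ 0.0082 -0.2944 -0.0318] T [-0.014  -0.0044  0.0358] gap 0.994 q6 1.4532605583055969
tool x [ 0.9962 -0.087  -0.0021] z [-0.0021 -0.0003 -1.    ]
offset mm [ 1.3796 -0.0634 92.5628]
rotvec deg [0.0301 0.1175 0.2799]
```

View pics/scene1.png

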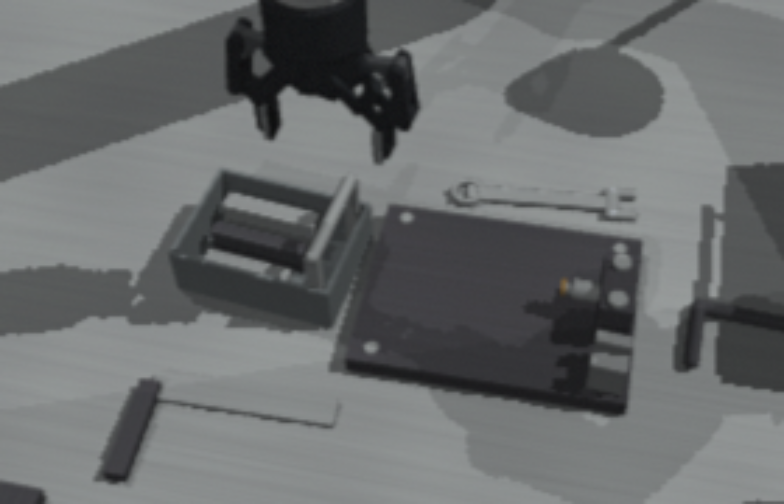

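The gripper hangs above the handle, with its fingers at crop (268,130) and (383,155) straddling the bar along tray y. I'll descend and close.

```bash
python3 -m crank '[{"grip":0,"offset":[1,0,30],"angular":[0,0,0]},{"grip":0,"offset":[1,0,60],"angular":[0,0,0]},{"grip":0,"offset":[1,0,82],"angular":[0,0,0]},{"grip":0,"offset":[1,0,92],"angular":[0,0,0]},{"grip":0,"offset":[1,0,92],"angular":[0,0,0]}]'; python3 g.py .5395 .001 .067 -.092
python3 -m crank '[{"grip":1,"offset":[0,0,0],"angular":[0,0,0]},{"grip":1,"offset":[0,0,0],"angular":[0,0,0]},{"grip":1,"offset":[0,0,0],"angular":[0,0,0]},{"grip":1,"offset":[0,0,0],"angular":[0,0,0]},{"grip":1,"offset":[0,0,0],"angular":[0,0,0]},{"grip":1,"offset":[0,0,0],"angular":[0,0,0]},{"grip":1,"offset":[0,0,0],"angular":[0,0,0]},{"grip":1,"offset":[0,0,0],"angular":[0,0,0]}]' 50; python3 g.py .5395 .001 .067 -.092
```

```text
t: 2.1
tcp_pos: [0.5385, -0.0039, 0.0683]
tool_rot: [0.999, -0.047, -0.001, 0.001]
force: [-0.6, -0.1, -0.3]
finger_gap: 1.005
t 2.1 pos [ 0.5385 -0.0039  0.0683] F [-0.5851 -0.0847 -0.2803] T [-0.0537  0.0391  0.0054] gap 1.005 q6 1.4530197951954706
tool x [ 0.9956 -0.094  -0.0021] z [-0.0022 -0.0013 -1.    ]
offset mm [ 0.5659 -4.9992  1.2882]
rotvec deg [ 0.0858  0.1195 -0.1204]
t: 2.9
tcp_pos: [0.5397, -0.0024, 0.0698]
tool_rot: [0.999, -0.046, 0.001, 0.001]
force: [-0.2, 2.0, 4.7]
finger_gap: 0.117
t 2.9 pos [ 0.5397 -0.0024  0.0698] F [-0.2149  2.0117  4.7113] T [ 0.4094  0.0389 -0.0961] gap 0.117 q6 1.4535653126354606
tool x [ 0.9957 -0.0927  0.0013] z [ 0.0012 -0.0011 -1.    ]
offset mm [-0.5092 -3.3458  2.8192]
rotvec deg [ 0.0583 -0.0757 -0.0478]
```

```bash
python3 -m crank '[{"grip":1,"offset":[0,3,-4],"angular":[0,0,0]},{"grip":1,"offset":[0,5,-7.5],"angular":[0,0,0]},{"grip":1,"offset":[0,8,-11],"angular":[0,0,0]},{"grip":1,"offset":[0,11,-14.5],"angular":[0,0,0]},{"grip":1,"offset":[0,14,-18],"angular":[0,0,0]},{"grip":1,"offset":[0,17,-22],"angular":[0,0,0]},{"grip":1,"offset":[0,18,-24],"angular":[0,0,0]},{"grip":1,"offset":[0,18,-24],"angular":[0,0,0]}]'; python3 g.py .5395 .001 .067 .01
cat > pic.py <<'E'
import sys,cv2,numpy as np
from station import vision
k=sys.argv[1]
for n,(x,y,w,h) in {"scene":(150,140,220,160),"top":(170,170,240,140)}.items():
    d=vision.snapshot(n); np.savez(f"pics/{n}{k}.npz",**d)
    c=cv2.resize(d["pixels"][y:y+h,x:x+w],None,fx=3,fy=3,interpolation=cv2.INTER_CUBIC)[:,:,::-1].copy()
    c=cv2.convertScaleAbs(c,alpha=1.4,beta=15)
    for i in range(0,w,20): cv2.putText(c,str(x+i),(i*3,10),0,.35,(0,0,255),1)
    for i in range(0,h,20): cv2.putText(c,str(y+i),(0,i*3+4),0,.35,(0,0,255),1)
    cv2.imwrite(f"pics/{n}{k}.png",c)
E
python3 pic.py 2
```

```text
t: 3.7
tcp_pos: [0.538, -0.0211, 0.0935]
tool_rot: [0.999, -0.046, 0.001, 0.001]
force: [-1.5, -0.4, -5.9]
finger_gap: 0.118
t 3.7 pos [ 0.538  -0.0211  0.0935] F [-1.4593 -0.423  -5.8682] T [ 0.3622 -0.0204  0.0443] gap 0.118 q6 1.419218381347089
tool x [ 0.9957 -0.0926  0.0012] z [ 0.001  -0.0019 -1.    ]
offset mm [ -0.538  -22.1949  26.4833]
rotvec deg [ 0.1055 -0.0635 -5.8859]
```

View pics/scene2.png

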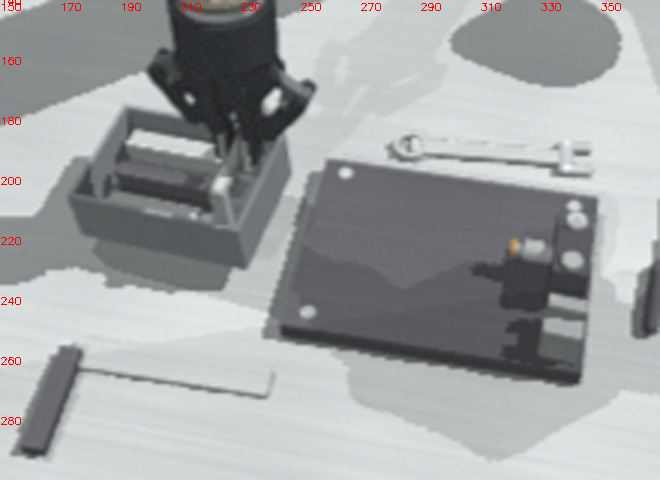

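View pics/top2.png

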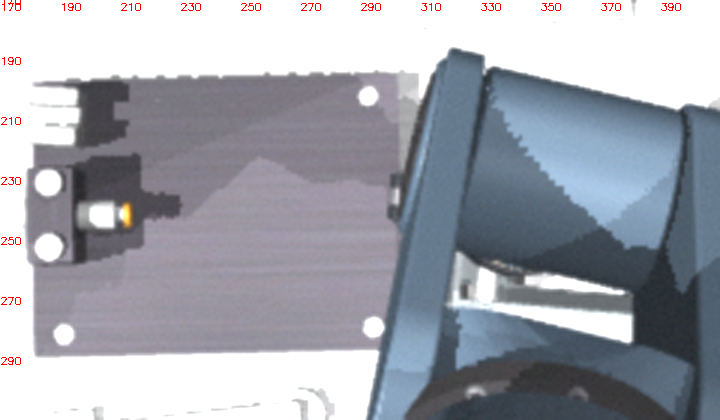

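```bash
python3 -m crank '[{"grip":1,"offset":[1,0,0],"angular":[0,0,-1]},{"grip":1,"offset":[2.5,0,0],"angular":[0,0,-2]},{"grip":1,"offset":[4,0,0],"angular":[0,0,-3]},{"grip":1,"offset":[5.5,0,0],"angular":[0,0,-4]},{"grip":1,"offset":[7,0,0],"angular":[0,0,-5]},{"grip":1,"offset":[8,0,0],"angular":[0,0,-5.9]},{"grip":1,"offset":[8,0,0],"angular":[0,0,-5.9]}]' 60; python3 g.py .5455 .024 .0935 .01
```

```text
t: 4.5
tcp_pos: [0.546, -0.0216, 0.0932]
tool_rot: [1.0, 0.006, 0.0, 0.001]
force: [-0.8, -0.0, -6.0]
finger_gap: 0.114
t 4.5 pos [ 0.546  -0.0216  0.0932] F [-0.7974 -0.033  -5.9827] T [ 0.4317  0.0308 -0.0161] gap 0.114 q6 1.3180969689083661
tool x [0.9999 0.0111 0.0006] z [ 0.0007 -0.0018 -1.    ]
offset mm [  0.0239 -45.5546  -0.4127]
rotvec deg [ 0.1014 -0.0362  0.0658]
```

```bash
python3 -m crank '[{"grip":1,"offset":[0,-5,0],"angular":[0,0,0]},{"grip":1,"offset":[0,-11,0],"angular":[0,0,0]},{"grip":1,"offset":[0,-17,0],"angular":[0,0,0]},{"grip":1,"offset":[0,-23,0],"angular":[0,0,0]},{"grip":1,"offset":[0,-29,0],"angular":[0,0,0]},{"grip":1,"offset":[0,-35,0],"angular":[0,0,0]},{"grip":1,"offset":[0,-41,0],"angular":[0,0,0]},{"grip":1,"offset":[0,-46,0],"angular":[0,0,0]},{"grip":1,"offset":[0,-46,0],"angular":[0,0,0]}]'; python3 g.py .5455 .024 .0935 .01; python3 pic.py 3
```

```text
t: 5.4
tcp_pos: [0.5451, 0.0253, 0.0931]
tool_rot: [1.0, 0.006, 0.0, 0.001]
force: [0.3, -0.1, -6.5]
finger_gap: 0.115
t 5.4 pos [0.5451 0.0253 0.0931] F [ 0.2771 -0.1107 -6.4914] T [0.3906 0.0245 0.032 ] gap 0.115 q6 1.4030696323375835
tool x [0.9999 0.0116 0.0001] z [ 0.0001 -0.0015 -1.    ]
offset mm [ 0.4252  1.3208 -0.4223]
rotvec deg [ 0.0844 -0.0038  0.0902]
```

View pics/scene3.png

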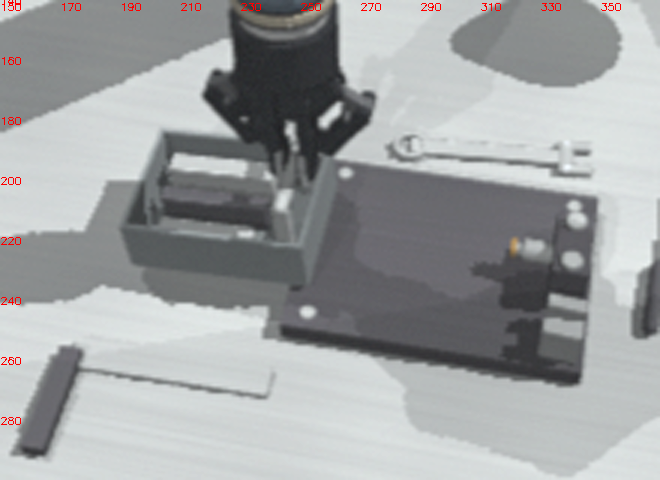

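View pics/top3.png

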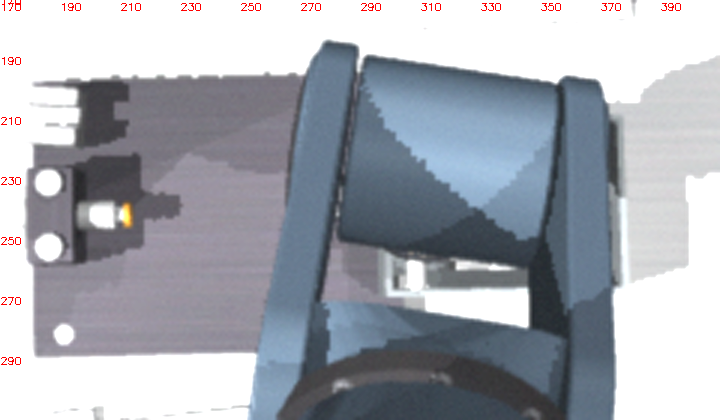

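```bash
python3 -m crank '[{"grip":1,"offset":[0,-1,1.5],"angular":[0,0,0]},{"grip":1,"offset":[0,-2,3],"angular":[0,0,0]},{"grip":1,"offset":[0,-3,4.5],"angular":[0,0,0]},{"grip":1,"offset":[0,-4,5.5],"angular":[0,0,0]},{"grip":1,"offset":[0,-4,5.5],"angular":[0,0,0]}]'; python3 g.py .5455 .024 .0935 .01
```

```text
t: 6.0
tcp_pos: [0.5453, 0.0283, 0.0879]
tool_rot: [1.0, 0.005, 0.0, 0.001]
force: [-1.7, -1.7, -2.8]
finger_gap: 0.115
t 6.0 pos [0.5453 0.0283 0.0879] F [-1.717  -1.6507 -2.7843] T [ 0.2377  0.1293 -0.0553] gap 0.115 q6 1.4102731219969955
tool x [0.9999 0.0109 0.0006] z [ 0.0006 -0.0021 -1.    ]
offset mm [ 0.1601  4.343  -5.5568]
rotvec deg [ 0.119  -0.0347  0.0498]
```

```bash
python3 -m crank '[{"grip":1,"offset":[0,-0.5,1],"angular":[0,0,0]},{"grip":1,"offset":[0,-0.5,1],"angular":[0,0,0]}]'; python3 g.py .5455 .024 .0935 .01
```

```text
t: 6.2
tcp_pos: [0.5454, 0.0287, 0.0879]
tool_rot: [1.0, 0.006, 0.001, 0.001]
force: [-1.8, -1.0, 4.6]
finger_gap: 0.108
t 6.2 pos [0.5454 0.0287 0.0879] F [-1.8033 -1.0494  4.6083] T [ 0.0973  0.4739 -0.034 ] gap 0.108 q6 1.411189660417609
tool x [0.9999 0.0111 0.0011] z [ 0.0011 -0.0024 -1.    ]
offset mm [ 0.0933  4.7105 -5.6167]
rotvec deg [ 0.138  -0.0628  0.0605]
```

Front is resting on the plate, because the force has reversed. I'll release, then back off upward.

```bash
python3 -m crank '[{"grip":0.7,"offset":[0,0,0],"angular":[0,0,0]},{"grip":0.4,"offset":[0,0,0],"angular":[0,0,0]},{"grip":0,"offset":[0,0,0],"angular":[0,0,0]},{"grip":0,"offset":[0,0,0],"angular":[0,0,0]},{"grip":0,"offset":[0,0,0],"angular":[0,0,0]},{"grip":0,"offset":[0,0,0],"angular":[0,0,0]},{"grip":0,"offset":[0,0,0],"angular":[0,0,0]},{"grip":0,"offset":[0,0,0],"angular":[0,0,0]}]'; python3 g.py .5455 .024 .0935 .01; python3 pic.py 4
```

```text
t: 7.0
tcp_pos: [0.5451, 0.029, 0.0865]
tool_rot: [1.0, 0.005, 0.0, 0.001]
force: [-0.1, 0.5, 0.5]
finger_gap: 0.999
t 7.0 pos [0.5451 0.029  0.0865] F [-0.1384  0.4885  0.4514] T [ 0.0133 -0.0428  0.0218] gap 0.999 q6 1.4111192252082003
tool x [0.9999 0.0107 0.0002] z [ 0.0002 -0.0017 -1.    ]
offset mm [ 0.298   5.0378 -6.9516]
rotvec deg [ 0.0964 -0.0124  0.0428]
```

View pics/scene4.png

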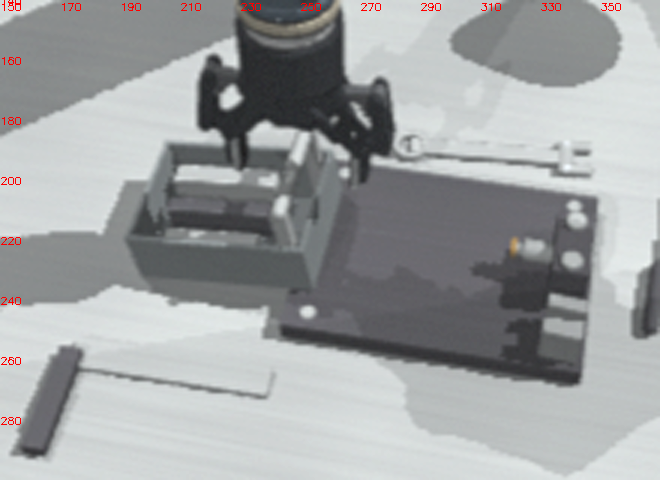

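```bash
python3 -m crank '[{"grip":0,"offset":[0,0,-40],"angular":[0,0,0]},{"grip":0,"offset":[0,0,-80],"angular":[0,0,0]},{"grip":0,"offset":[0,20,-110],"angular":[0,0,-8]},{"grip":0,"offset":[0,60,-130],"angular":[0,0,-16]},{"grip":0,"offset":[0,100,-130],"angular":[0,0,-24]},{"grip":0,"offset":[0,140,-130],"angular":[0,0,-32]},{"grip":0,"offset":[0,180,-130],"angular":[0,0,-40]},{"grip":0,"offset":[0,220,-130],"angular":[0,0,-48]},{"grip":0,"offset":[0,260,-130],"angular":[0,0,-56]},{"grip":0,"offset":[0,290,-130],"angular":[0,0,-64]}]'; python3 g.py .5455 -.14 .09 1.581; python3 pic.py 5
```

```text
t: 8.1
tcp_pos: [0.548, -0.2634, 0.2171]
tool_rot: [0.844, 0.536, -0.0, 0.001]
force: [0.7, 0.3, -0.0]
finger_gap: 0.996
t 8.1 pos [ 0.548  -0.2634  0.2171] F [ 0.6598  0.3043 -0.0067] T [ 0.0316 -0.0093  0.0391] gap 0.996 q6 -0.1913766117456862
tool x [ 0.4248  0.9053 -0.0019] z [ 0.0007 -0.0024 -1.    ]
offset mm [110.8707 -54.9004 126.7835]
rotvec deg [  0.0688   0.1282 -25.7219]
```

View pics/scene5.png

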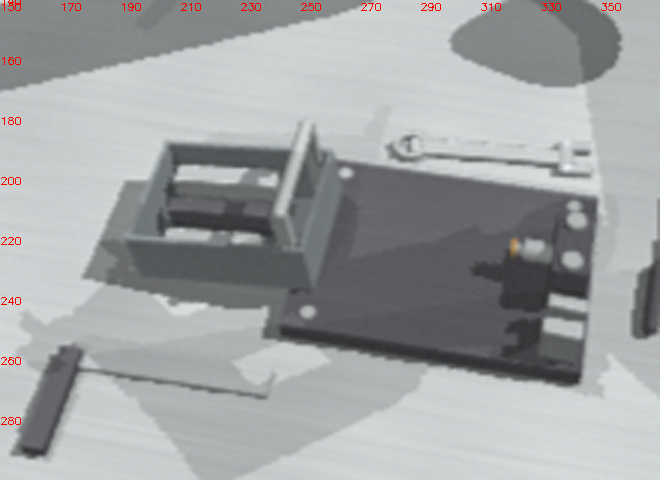

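View pics/top5.png

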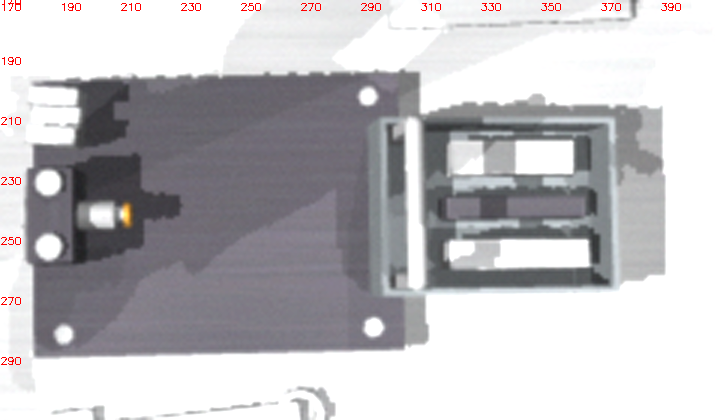

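Run:
```python
import numpy as np,cv2
for n,x0,y0,w,h,k in(("top",285,200,100,75,8),("scene",185,172,85,70,9)):
    d=np.load(f"pics/{n}5.npz");print(n,-d["R"].T@d["t"])
    c=cv2.resize(d["pixels"][y0:y0+h,x0:x0+w],None,fx=k,fy=k,interpolation=cv2.INTER_CUBIC)[:,:,::-1]
    c=cv2.convertScaleAbs(c,alpha=1.4,beta=10)
    for i in range(0,w,10):cv2.putText(c,str(x0+i),(i*k,10),0,.4,(0,0,255),1);cv2.line(c,(i*k,12),(i*k,18),(0,0,255),1)
    for i in range(0,h,10):cv2.putText(c,str(y0+i),(8,i*k+4),0,.4,(0,0,255),1);cv2.line(c,(0,i*k),(6,i*k),(0,0,255),1)
    cv2.imwrite(f"pics/{n}5z.png",c)
```

```text
top [0.49648789 0.06489753 0.97517776]
scene [1.14202735 0.20886206 0.80843463]
```

View pics/top5z.png

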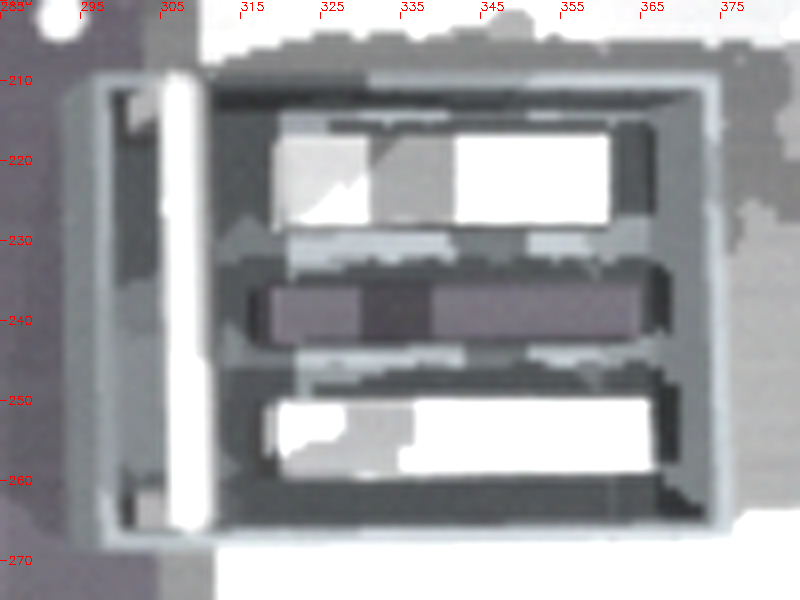

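View pics/scene5z.png

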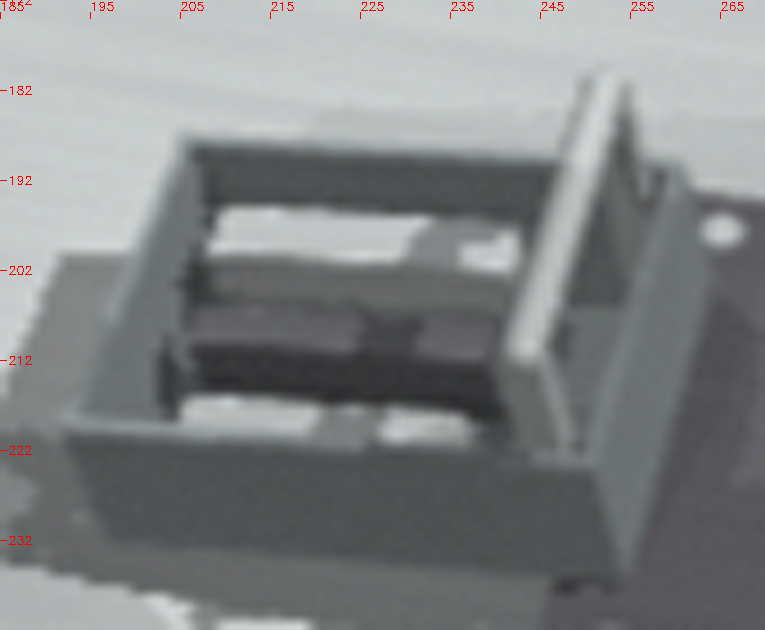

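```bash
cat > fit.py <<'E'
from h import *
from scipy.spatial.transform import Rotation as R
def fitt(obs):
    # params: rear-bottom mid x,y,z, yaw,pitch
    def f(p):
        Q=R.from_euler("z",p[3])*R.from_euler("x",p[4]); r=[]
        for n,uv,m in obs: r.append((proj(n,Q.apply(np.array(m)+[0,.075,0])+p[:3])-uv).ravel())
        return np.r_[np.concatenate(r),(p[2]-0)*0]
    r=least_squares(f,[.545,-.09,0,0,.1]);p=r.x
    Q=R.from_euler("z",p[3])*R.from_euler("x",p[4]);fr=Q.apply([0,.15,0])+p[:3]
    print("rear",p[:3],"yaw,pitch",p[3:],"front",fr,"rms",np.sqrt(np.mean(r.fun**2)));
    # in plate frame
    P=np.array([.5437,.1509]);a=.0111;c,s=np.cos(a),np.sin(a)
    for nme,X in(("rear",p[:3]),("front",fr)):
        d=X[:2]-P;print(nme,"plate x,y",c*d[0]+s*d[1],-s*d[0]+c*d[1])
np.set_printoptions(precision=4,suppress=True)
E
python3 - <<'E'
from fit import *
u=.055;v=.075
fitt([("top",(297.2,209.3),(u,v,.05)),("top",(298,268),(-u,v,.05)),("top",(374.5,209),(u,-v,.05)),("top",(376,267),(-u,-v,.05)),
("scene",(205.2,187.3),(-u,-v,.05)),("scene",(260,191),(-u,v,.05)),("scene",(192.5,219.5),(u,-v,.05)),("scene",(251,224),(u,v,.05)),("scene",(254.3,236.5),(u,v,0)),("scene",(197,232),(u,-v,0))])
E
```

```text
rear [ 0.5453 -0.0974 -0.0047] yaw,pitch [0.0064 0.1442] front [0.5443 0.051  0.0169] rms 0.5155248653078142
rear plate x,y -0.001197731405000985 -0.2483221494486572
front plate x,y -0.0004991548016234211 -0.09987977976497985
```

```bash
python3 -m crank '[{"grip":0.4,"offset":[25,-14,0],"angular":[0,0,-7]},{"grip":0.4,"offset":[50,-28,10],"angular":[0,0,-14]},{"grip":0.4,"offset":[80,-42,40],"angular":[0,0,-21]},{"grip":0.4,"offset":[111,-55,80],"angular":[0,0,-25.7]},{"grip":0.4,"offset":[111,-55,110],"angular":[0,0,-25.7]},{"grip":0.4,"offset":[111,-55,127],"angular":[0,0,-25.7]},{"grip":0.4,"offset":[111,-55,127],"angular":[0,0,-25.7]}]'; python3 g.py .546 -.135 .032 1.581; python3 pic.py 6
```

```text
t: 8.9
tcp_pos: [0.5439, -0.1348, 0.0874]
tool_rot: [0.705, 0.709, -0.002, -0.003]
force: [-0.4, -0.1, 0.0]
finger_gap: 0.603
t 8.9 pos [ 0.5439 -0.1348  0.0874] F [-0.3863 -0.1211  0.032 ] T [-0.0157  0.0093 -0.0515] gap 0.603 q6 -0.44617331450397235
tool x [-0.0057  1.      0.0015] z [-0.0058  0.0014 -1.    ]
offset mm [-0.3296  2.3765 55.3838]
rotvec deg [-0.3301 -0.0846 -0.257 ]
```

View pics/scene6.png

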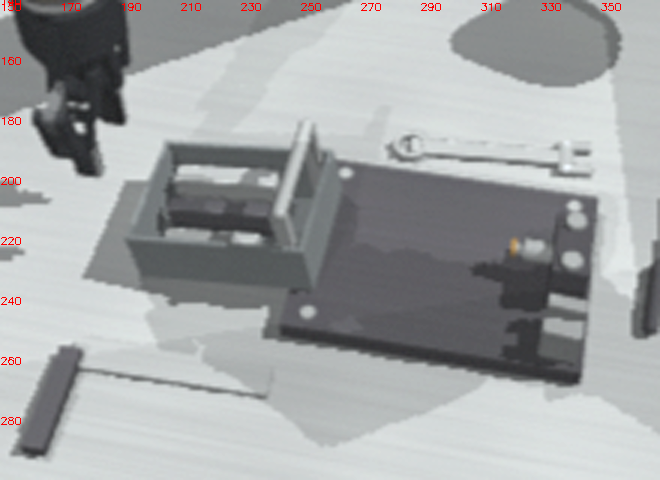

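The fingers, at crop (95,170), are behind the rear wall and clear of it. I'll go down and approach.

```bash
python3 -m crank '[{"grip":0.4,"offset":[0,1,25],"angular":[0,0,0]},{"grip":0.4,"offset":[0,2,45],"angular":[0,0,0]},{"grip":0.4,"offset":[0,2,55],"angular":[0,0,0]},{"grip":0.4,"offset":[5,2,55],"angular":[0,0,0]},{"grip":0.4,"offset":[10,2,55],"angular":[0,0,0]},{"grip":0.4,"offset":[14,2,55],"angular":[0,0,0]},{"grip":0.4,"offset":[17,2,55],"angular":[0,0,0]},{"grip":0.4,"offset":[20,2,55],"angular":[0,0,0]}]'; python3 g.py .546 -.135 .032 1.581
```

```text
t: 9.8
tcp_pos: [0.5484, -0.1169, 0.0355]
tool_rot: [0.705, 0.709, -0.0, 0.001]
force: [-0.4, -0.7, 0.0]
finger_gap: 0.596
t 9.8 pos [ 0.5484 -0.1169  0.0355] F [-0.433  -0.7116  0.0234] T [ 0.0566 -0.0145 -0.0151] gap 0.596 q6 -0.4124486239056303
tool x [-0.0058  1.     -0.0022] z [ 0.0014 -0.0022 -1.    ]
offset mm [-18.0891  -2.5552   3.5585]
rotvec deg [ 0.079   0.1263 -0.2505]
```

```bash
python3 -m crank '[{"grip":0.4,"offset":[2,0,0],"angular":[0,0,0]},{"grip":0.4,"offset":[4,0,0],"angular":[0,0,0]},{"grip":0.4,"offset":[6,0,0],"angular":[0,0,0]},{"grip":0.4,"offset":[8,0,0],"angular":[0,0,0]},{"grip":0.4,"offset":[10,0,0],"angular":[0,0,0]},{"grip":0.4,"offset":[12,0,0],"angular":[0,0,0]},{"grip":0.4,"offset":[14,0,0],"angular":[0,0,0]},{"grip":0.4,"offset":[16,0,0],"angular":[0,0,0]},{"grip":0.4,"offset":[18,0,0],"angular":[0,0,0]},{"grip":0.4,"offset":[20,0,0],"angular":[0,0,0]}]'; python3 g.py .546 -.135 .032 1.581; python3 pic.py 7
```

```text
t: 10.8
tcp_pos: [0.5494, -0.0993, 0.0353]
tool_rot: [0.705, 0.709, -0.001, 0.003]
force: [0.2, -5.6, 0.8]
finger_gap: 0.597
t 10.8 pos [ 0.5494 -0.0993  0.0353] F [ 0.1623 -5.6494  0.8112] T [-0.987   0.0941  0.0398] gap 0.597 q6 -0.3789800508967743
tool x [-0.0063  1.     -0.0051] z [ 0.0035 -0.0051 -1.    ]
offset mm [-35.6701  -3.6745   3.4509]
rotvec deg [ 0.1974  0.2913 -0.2233]
```

View pics/scene7.png

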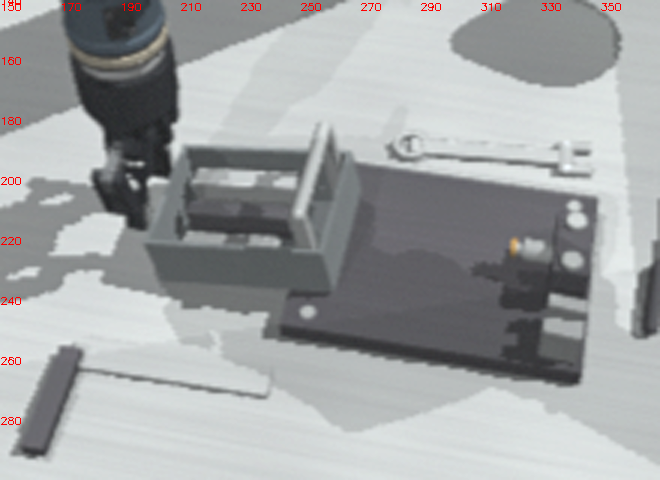

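The tray slides with about 5.6 N and stays square: its front bottom corner moved from crop (310,290) to (330,292). I'll continue.

```bash
python3 -m crank '[{"grip":0.4,"offset":[2.5,0,0],"angular":[0,0,0]},{"grip":0.4,"offset":[5,0,0],"angular":[0,0,0]},{"grip":0.4,"offset":[7.5,0,0],"angular":[0,0,0]},{"grip":0.4,"offset":[10,0,0],"angular":[0,0,0]},{"grip":0.4,"offset":[12.5,0,0],"angular":[0,0,0]},{"grip":0.4,"offset":[15,0,0],"angular":[0,0,0]},{"grip":0.4,"offset":[17.5,0,0],"angular":[0,0,0]},{"grip":0.4,"offset":[20,0,0],"angular":[0,0,0]},{"grip":0.4,"offset":[22.5,0,0],"angular":[0,0,0]},{"grip":0.4,"offset":[25,0,0],"angular":[0,0,0]}]'; python3 g.py .546 -.135 .032 1.581; python3 pic.py 8
```

```text
t: 11.9
tcp_pos: [0.5497, -0.0749, 0.0355]
tool_rot: [0.705, 0.71, -0.001, 0.004]
force: [-0.6, -8.1, 1.2]
finger_gap: 0.598
t 11.9 pos [ 0.5497 -0.0749  0.0355] F [-0.6197 -8.0638  1.1988] T [-1.4219  0.0448  0.0267] gap 0.598 q6 -0.3359175419919121
tool x [-0.0069  1.     -0.0061] z [ 0.0044 -0.006  -1.    ]
offset mm [-60.0517  -4.1441   3.8321]
rotvec deg [ 0.2465  0.3474 -0.1859]
```

View pics/scene8.png

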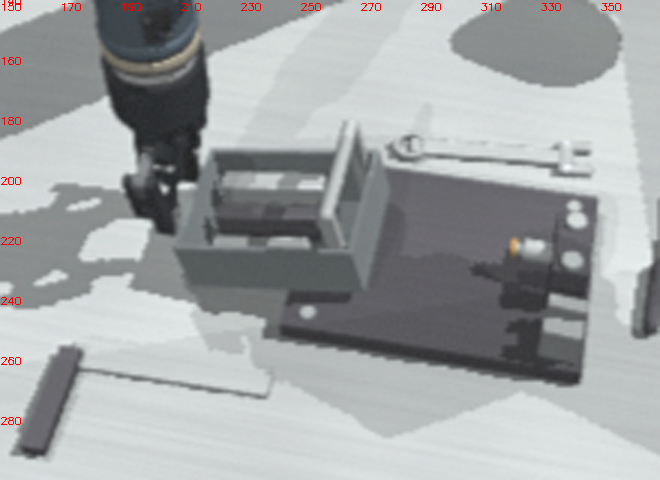

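```bash
python3 -m crank '[{"grip":0.4,"offset":[2,0,0],"angular":[0,0,0]},{"grip":0.4,"offset":[4,0,0],"angular":[0,0,0]},{"grip":0.4,"offset":[6,0,0],"angular":[0,0,0]},{"grip":0.4,"offset":[8,0,0],"angular":[0,0,0]},{"grip":0.4,"offset":[10,0,0],"angular":[0,0,0]},{"grip":0.4,"offset":[12,0,0],"angular":[0,0,0]},{"grip":0.4,"offset":[14,0,0],"angular":[0,0,0]},{"grip":0.4,"offset":[16,0,0],"angular":[0,0,0]},{"grip":0.4,"offset":[18,0,0],"angular":[0,0,0]},{"grip":0.4,"offset":[20,0,0],"angular":[0,0,0]}]'; python3 g.py .546 -.135 .032 1.581; python3 pic.py 9
```

```text
t: 13.0
tcp_pos: [0.5509, -0.0567, 0.0364]
tool_rot: [0.704, 0.71, -0.001, 0.006]
force: [-0.2, -14.4, 5.5]
finger_gap: 0.601
t 13.0 pos [ 0.5509 -0.0567  0.0364] F [ -0.2491 -14.3805   5.5091] T [-2.2956  0.2828  0.163 ] gap 0.601 q6 -0.30109478150699215
tool x [-0.0085  0.9999 -0.0089] z [ 0.0072 -0.0088 -0.9999]
offset mm [-78.2274  -5.6301   5.0392]
rotvec deg [ 0.4058  0.5106 -0.0935]
```

View pics/scene9.png

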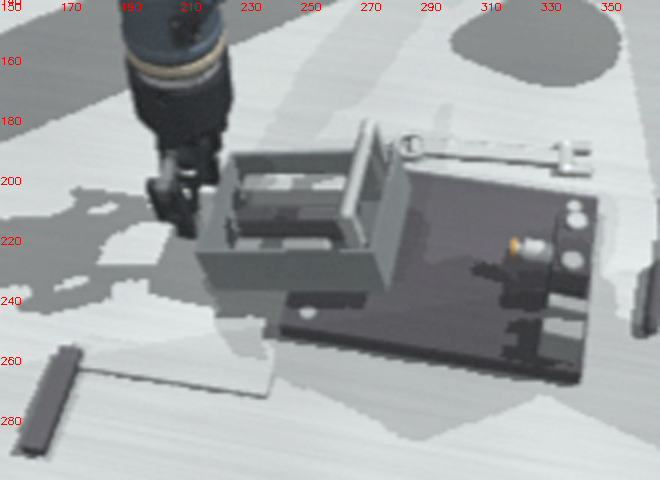

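View pics/top9.png

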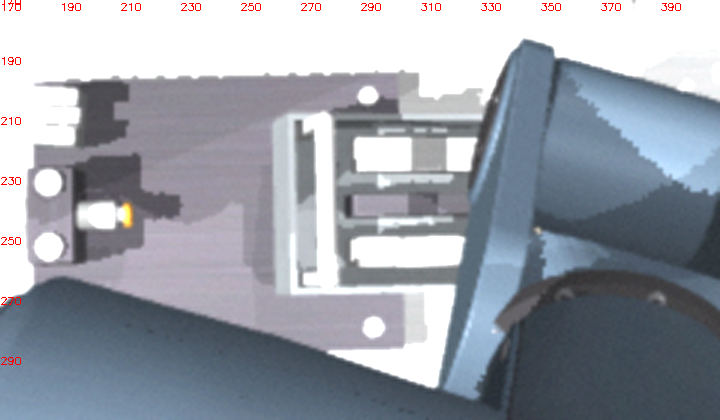

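Force has risen to 14 N, with the fingertips' friction holding the rear down (5.5 N vertical) as the tray is about to tip over. I'll raise the fingers slightly so the rear can come up.

```bash
python3 -m crank '[{"grip":0.4,"offset":[0,0,-2],"angular":[0,0,0]},{"grip":0.4,"offset":[0,0,-4],"angular":[0,0,0]},{"grip":0.4,"offset":[0,0,-6],"angular":[0,0,0]},{"grip":0.4,"offset":[0,0,-8],"angular":[0,0,0]},{"grip":0.4,"offset":[0,0,-8],"angular":[0,0,0]}]'; python3 g.py .546 -.135 .032 1.581
```

```text
t: 13.6
tcp_pos: [0.5473, -0.0518, 0.0429]
tool_rot: [0.705, 0.709, -0.001, 0.0]
force: [-1.1, 0.1, 0.1]
finger_gap: 0.603
t 13.6 pos [ 0.5473 -0.0518  0.0429] F [-1.1218  0.0516  0.0561] T [-0.0297 -0.0078 -0.0002] gap 0.603 q6 -0.3006322771171051
tool x [-0.0048  1.     -0.0009] z [-0.0006 -0.0009 -1.    ]
offset mm [-83.1864  -1.6496  10.9449]
rotvec deg [-0.0354  0.0508 -0.3088]
```

Force dropped to zero. I'll look.

```bash
python3 pic.py 10
```

```text
(no output)
```

View pics/scene10.png

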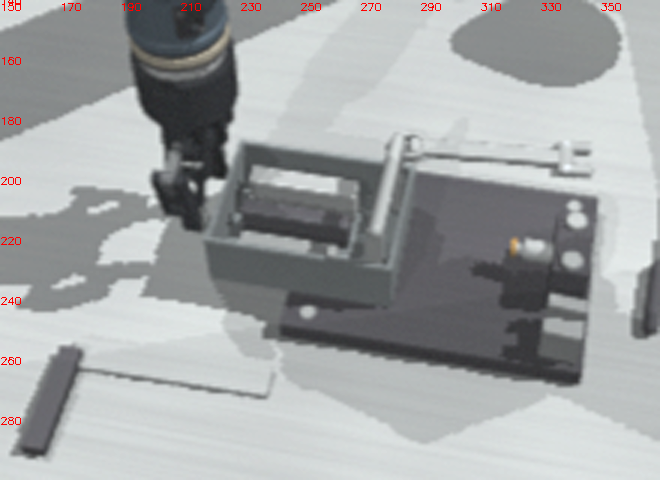

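The tray now lies flat on the plate, its rear overhanging the edge: front bottom at crop (392,303), rim level. I'll continue sliding with the fingers slightly lower.

```bash
python3 -m crank '[{"grip":0.4,"offset":[0,0,3],"angular":[0,0,0]},{"grip":0.4,"offset":[3,0,5],"angular":[0,0,0]},{"grip":0.4,"offset":[7,0,5],"angular":[0,0,0]},{"grip":0.4,"offset":[11,0,5],"angular":[0,0,0]},{"grip":0.4,"offset":[16,0,5],"angular":[0,0,0]},{"grip":0.4,"offset":[21,0,5],"angular":[0,0,0]},{"grip":0.4,"offset":[26,0,5],"angular":[0,0,0]},{"grip":0.4,"offset":[31,0,5],"angular":[0,0,0]},{"grip":0.4,"offset":[36,0,5],"angular":[0,0,0]},{"grip":0.4,"offset":[41,0,5],"angular":[0,0,0]}]'; python3 g.py .546 -.135 .032 1.581; python3 pic.py 11
```

```text
t: 14.7
tcp_pos: [0.5475, -0.0108, 0.0377]
tool_rot: [0.705, 0.709, -0.0, 0.001]
force: [0.6, -3.3, -3.4]
finger_gap: 0.603
t 14.7 pos [ 0.5475 -0.0108  0.0377] F [ 0.6016 -3.2855 -3.3842] T [-0.4193 -0.0061 -0.0071] gap 0.603 q6 -0.22632778652269014
tool x [-0.0056  1.     -0.0018] z [ 0.0004 -0.0017 -1.    ]
offset mm [-124.2148   -2.1927    5.9162]
rotvec deg [ 0.0194  0.1003 -0.2645]
```

View pics/scene11.png

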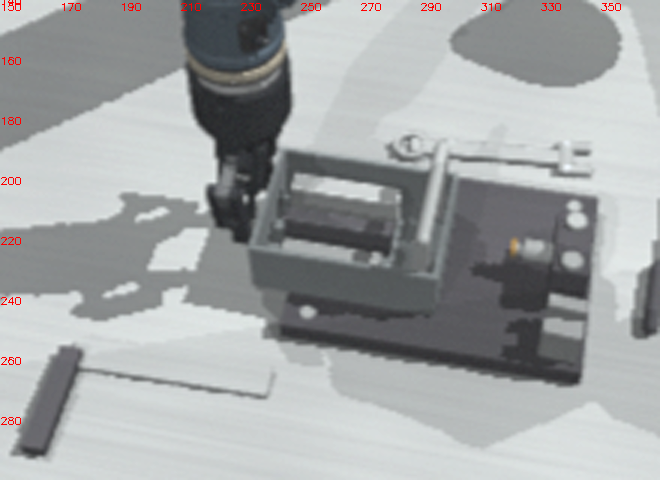

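View pics/top11.png

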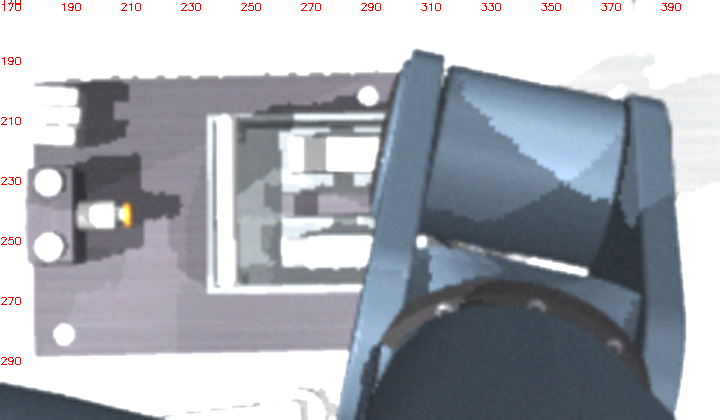

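Run:
```python
from fit import *
for p in((239.3,208),(239.3,267.5)): print(ray("top",p,.068))
```

```text
[0.6022 0.1508 0.068 ]
[0.4919 0.1507 0.068 ]
```

Front of the tray is at y≈0.151, with the pin head at ≈0.205, so about 54 mm remain. I'll push 42 mm, then feel.

```bash
python3 -m crank '[{"grip":0.4,"offset":[5,0,0],"angular":[0,0,0]},{"grip":0.4,"offset":[10,0,0],"angular":[0,0,0]},{"grip":0.4,"offset":[15,0.2,0],"angular":[0,0,0]},{"grip":0.4,"offset":[20,0.2,0],"angular":[0,0,0]},{"grip":0.4,"offset":[25,0.2,0],"angular":[0,0,0]},{"grip":0.4,"offset":[29,0.2,0],"angular":[0,0,0]},{"grip":0.4,"offset":[33,0.3,0],"angular":[0,0,0]},{"grip":0.4,"offset":[36,0.3,0],"angular":[0,0,0]},{"grip":0.4,"offset":[39,0.3,0],"angular":[0,0,0]},{"grip":0.4,"offset":[41,0.3,0],"angular":[0,0,0]}]'; python3 g.py .546 -.135 .032 1.581; python3 pic.py 12
```

```text
t: 15.8
tcp_pos: [0.5478, 0.0299, 0.0378]
tool_rot: [0.705, 0.709, -0.0, 0.001]
force: [0.9, -6.0, 2.0]
finger_gap: 0.602
t 15.8 pos [0.5478 0.0299 0.0378] F [ 0.9274 -6.0069  2.0211] T [-0.7827  0.0516 -0.0654] gap 0.602 q6 -0.15131396923683324
tool x [-0.0058  1.     -0.0021] z [ 0.0008 -0.0021 -1.    ]
offset mm [-164.9008   -2.7417    6.1724]
rotvec deg [ 0.0466  0.1196 -0.255 ]
```

View pics/scene12.png

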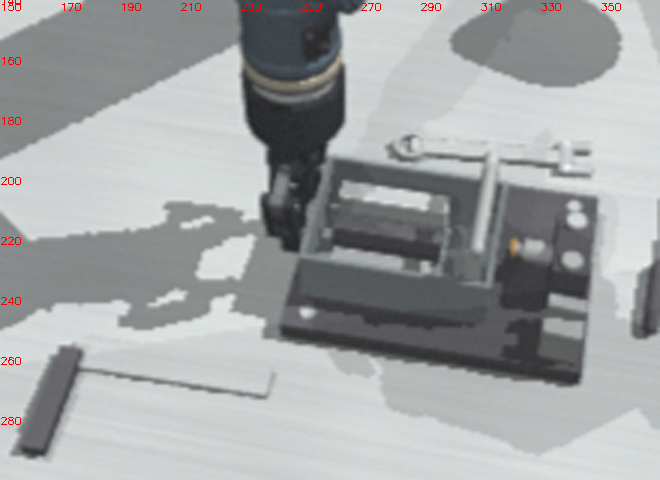

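View pics/top12.png

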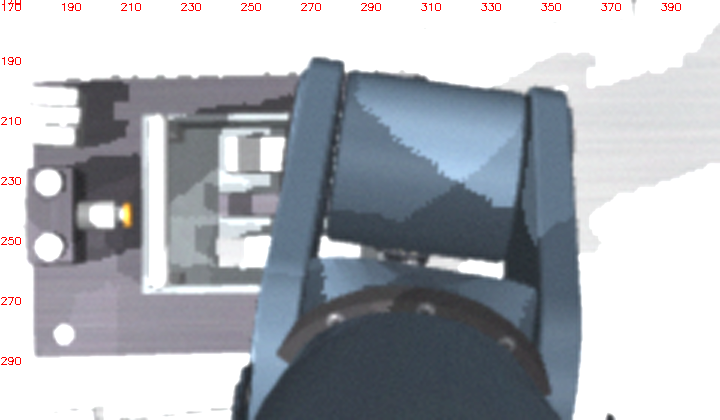

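```bash
python3 - <<'E'
from fit import *
for p in((217.7,208.5),(217.7,267.5)): print(ray("top",p,.068))
E
python3 -m crank '[{"grip":0.4,"offset":[1,0,0],"angular":[0,0,0]},{"grip":0.4,"offset":[2,0,0],"angular":[0,0,0]},{"grip":0.4,"offset":[3,0,0],"angular":[0,0,0]},{"grip":0.4,"offset":[4,0,0],"angular":[0,0,0]},{"grip":0.4,"offset":[5,0,0],"angular":[0,0,0]}]';python3 g.py .546 -.135 .032 1.581
python3 -m crank '[{"grip":0.4,"offset":[1,0,0],"angular":[0,0,0]},{"grip":0.4,"offset":[2,0,0],"angular":[0,0,0]}]'
python3 -m crank '[{"grip":0.4,"offset":[1,0,0],"angular":[0,0,0]},{"grip":0.4,"offset":[2,0,0],"angular":[0,0,0]}]'
```

```text
[0.6016 0.1911 0.068 ]
[0.4922 0.1906 0.068 ]
t: 16.4
tcp_pos: [0.5478, 0.0344, 0.0378]
tool_rot: [0.705, 0.709, -0.001, 0.001]
force: [1.2, -5.9, 1.9]
finger_gap: 0.602
t 16.4 pos [0.5478 0.0344 0.0378] F [ 1.1709 -5.8578  1.8846] T [-0.8876 -0.0073  0.0316] gap 0.602 q6 -0.14243684196756537
tool x [-0.0056  1.     -0.0023] z [ 0.0008 -0.0023 -1.    ]
offset mm [-169.4103   -2.7303    6.1938]
rotvec deg [ 0.0445  0.1313 -0.265 ]
t: 16.6
tcp_pos: [0.5478, 0.0364, 0.0378]
tool_rot: [0.705, 0.709, -0.001, 0.001]
force: [0.1, -4.8, 2.5]
finger_gap: 0.599
t: 16.8
tcp_pos: [0.5478, 0.0384, 0.0378]
tool_rot: [0.705, 0.709, -0.001, 0.001]
force: [0.3, -4.7, 2.0]
finger_gap: 0.596
```

```bash
python3 -m crank '[{"grip":0.4,"offset":[1,0,0],"angular":[0,0,0]},{"grip":0.4,"offset":[2,0,0],"angular":[0,0,0]}]'
python3 -m crank '[{"grip":0.4,"offset":[1,0,0],"angular":[0,0,0]},{"grip":0.4,"offset":[2,0,0],"angular":[0,0,0]}]'
python3 -m crank '[{"grip":0.4,"offset":[1,0,0],"angular":[0,0,0]},{"grip":0.4,"offset":[2,0,0],"angular":[0,0,0]}]'
```

```text
t: 17.0
tcp_pos: [0.5477, 0.0404, 0.0378]
tool_rot: [0.705, 0.709, -0.001, 0.001]
force: [0.5, -5.2, 1.7]
finger_gap: 0.601
t: 17.2
tcp_pos: [0.5478, 0.0423, 0.0378]
tool_rot: [0.705, 0.709, -0.001, 0.001]
force: [1.1, -6.6, 1.9]
finger_gap: 0.602
t: 17.4
tcp_pos: [0.5478, 0.0442, 0.0378]
tool_rot: [0.705, 0.709, -0.001, 0.001]
force: [0.6, -6.7, 2.3]
finger_gap: 0.6
```

```bash
python3 -m crank '[{"grip":0.4,"offset":[0.5,0,0],"angular":[0,0,0]},{"grip":0.4,"offset":[1,0,0],"angular":[0,0,0]}]'
python3 -m crank '[{"grip":0.4,"offset":[0.5,0,0],"angular":[0,0,0]},{"grip":0.4,"offset":[1,0,0],"angular":[0,0,0]}]'
python3 pic.py 13
```

```text
t: 17.6
tcp_pos: [0.5478, 0.0452, 0.0378]
tool_rot: [0.705, 0.709, -0.001, 0.001]
force: [0.3, -6.8, 2.1]
finger_gap: 0.598
t: 17.8
tcp_pos: [0.5478, 0.0457, 0.0378]
tool_rot: [0.705, 0.709, -0.001, 0.002]
force: [0.4, -11.7, 1.8]
finger_gap: 0.599
```

View pics/scene13.png

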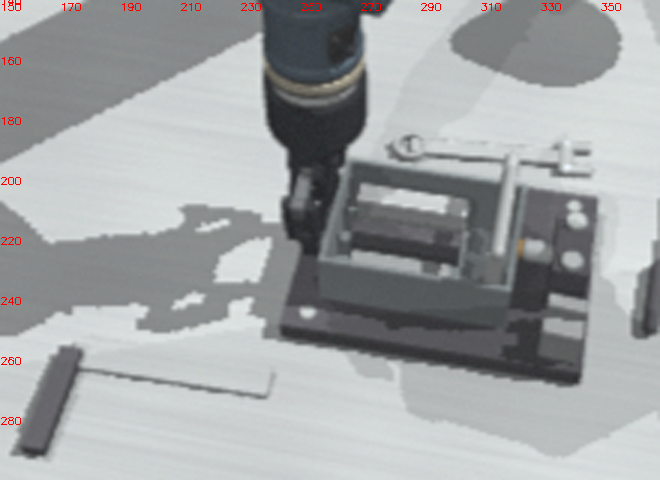

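View pics/top13.png

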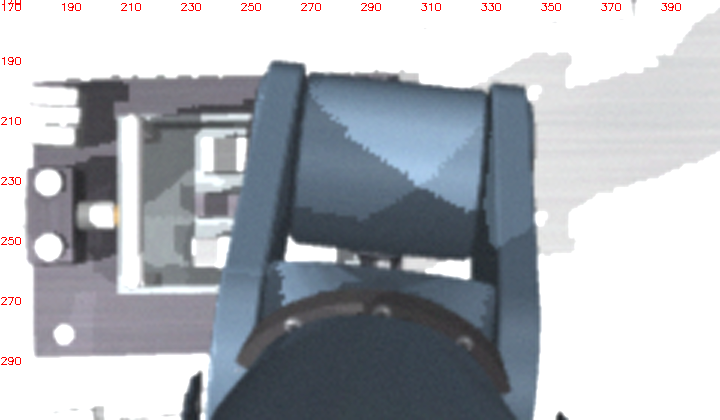

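Force jumped from 6.8 to 11.7 N while the TCP stalled: the pin has bottomed. Its head at top (117,213) is against the tray. I'll read again and hold.

```bash
python3 g.py .546 -.135 .032 1.581; python3 -m crank '[{"grip":0.4,"offset":[0.3,0,0],"angular":[0,0,0]},{"grip":0.4,"offset":[0.3,0,0],"angular":[0,0,0]}]'
```

```text
t 17.9 pos [0.5478 0.0457 0.0378] F [ 0.4692 -8.6628  2.2111] T [-1.3217  0.0418  0.0355] gap 0.596 q6 -0.12038276254808332
tool x [-0.0062  1.     -0.0034] z [ 0.0008 -0.0034 -1.    ]
offset mm [-180.6264   -2.9417    6.4305]
rotvec deg [ 0.0462  0.1938 -0.2266]
t: 18.1
tcp_pos: [0.5478, 0.0457, 0.0378]
tool_rot: [0.705, 0.709, -0.001, 0.002]
force: [-0.2, -10.6, 1.9]
finger_gap: 0.603
```

```bash
python3 -m crank '[{"grip":0.4,"offset":[0.5,0,0],"angular":[0,0,0]},{"grip":0.4,"offset":[0.5,0,0],"angular":[0,0,0]},{"grip":0.4,"offset":[0.5,0,0],"angular":[0,0,0]}]'; python3 g.py .546 -.135 .032 1.581;  python3 -m crank '[{"grip":0.4,"offset":[0.5,0,0],"angular":[0,0,0]},{"grip":0.4,"offset":[0.5,0,0],"angular":[0,0,0]}]'; python3 g.py .546 -.135 .032 1.581
```

```text
t: 18.4
tcp_pos: [0.5479, 0.0458, 0.0379]
tool_rot: [0.705, 0.709, -0.001, 0.002]
force: [-0.4, -10.7, 2.8]
finger_gap: 0.6
t 18.4 pos [0.5479 0.0458 0.0379] F [ -0.392  -10.6606   2.7638] T [-1.6373  0.1125  0.0629] gap 0.6 q6 -0.11902302594358775
tool x [-0.0066  1.     -0.0042] z [ 0.0009 -0.0042 -1.    ]
offset mm [-180.7647   -3.0823    6.6102]
rotvec deg [ 0.0498  0.2395 -0.2051]
t: 18.6
tcp_pos: [0.5479, 0.0459, 0.0378]
tool_rot: [0.705, 0.71, -0.001, 0.002]
force: [-0.7, -12.5, 1.9]
finger_gap: 0.599
t 18.6 pos [0.5479 0.0459 0.0378] F [ -0.7098 -12.4811   1.8509] T [-1.8287  0.1504  0.0299] gap 0.599 q6 -0.11806265565687715
tool x [-0.007   1.     -0.0048] z [ 0.0009 -0.0048 -1.    ]
offset mm [-180.8754   -3.1627    6.6999]
rotvec deg [ 0.0469  0.2732 -0.1851]
```

```bash
python3 -m crank '[{"grip":0.4,"offset":[0.3,0,0],"angular":[0,0,0]},{"grip":0.4,"offset":[0.5,0,0],"angular":[0,0,0]},{"grip":0.4,"offset":[0.5,0,0],"angular":[0,0,0]},{"grip":0.4,"offset":[0.5,0,0],"angular":[0,0,0]},{"grip":0.4,"offset":[0.5,0,0],"angular":[0,0,0]},{"grip":0.4,"offset":[0.5,0,0],"angular":[0,0,0]}]'; python3 g.py .546 -.135 .032 1.581
```

```text
t: 19.2
tcp_pos: [0.548, 0.046, 0.0379]
tool_rot: [0.705, 0.71, -0.002, 0.002]
force: [0.2, -15.2, 2.0]
finger_gap: 0.596
t 19.2 pos [0.548  0.046  0.0379] F [  0.2022 -15.2183   1.9879] T [-2.1639  0.1376  0.0248] gap 0.596 q6 -0.11721647298851541
tool x [-0.0071  1.     -0.0053] z [ 0.001  -0.0053 -1.    ]
offset mm [-180.9086   -3.2806    6.8242]
rotvec deg [ 0.0523  0.303  -0.175 ]
```

Held about 1 s in the band. I'll back off slowly.

```bash
python3 -m crank '[{"grip":0.4,"offset":[-1,0,0],"angular":[0,0,0]},{"grip":0.4,"offset":[-2,0,0],"angular":[0,0,0]},{"grip":0.4,"offset":[-3,0,0],"angular":[0,0,0]},{"grip":0.4,"offset":[-4,0,0],"angular":[0,0,0]},{"grip":0.4,"offset":[-6,0,0],"angular":[0,0,0]},{"grip":0.4,"offset":[-10,0,0],"angular":[0,0,0]},{"grip":0.4,"offset":[-20,0,0],"angular":[0,0,0]},{"grip":0.4,"offset":[-40,0,0],"angular":[0,0,0]},{"grip":0.4,"offset":[-80,0,-30],"angular":[0,0,0]},{"grip":0.4,"offset":[-120,0,-60],"angular":[0,0,0]}]'; python3 -m crank '[{"grip":0.4,"offset":[-50,0,-30],"angular":[0,0,0]},{"grip":0.4,"offset":[-90,0,-60],"angular":[0,0,0]},{"grip":0.4,"offset":[-130,0,-60],"angular":[0,0,0]},{"grip":0.4,"offset":[-130,0,-60],"angular":[0,0,0]}]'; python3 pic.py 14
```

```text
t: 20.2
tcp_pos: [0.547, -0.0721, 0.0974]
tool_rot: [0.705, 0.71, -0.001, -0.001]
force: [1.0, 0.1, 0.4]
finger_gap: 0.603
t: 20.6
tcp_pos: [0.5505, -0.2088, 0.1602]
tool_rot: [0.707, 0.707, -0.0, 0.005]
force: [0.8, -0.1, 0.8]
finger_gap: 0.597
```

View pics/scene14.png

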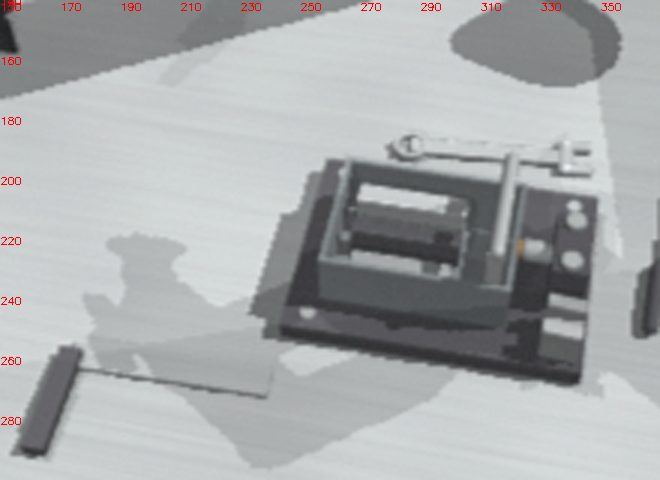

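View pics/top14.png

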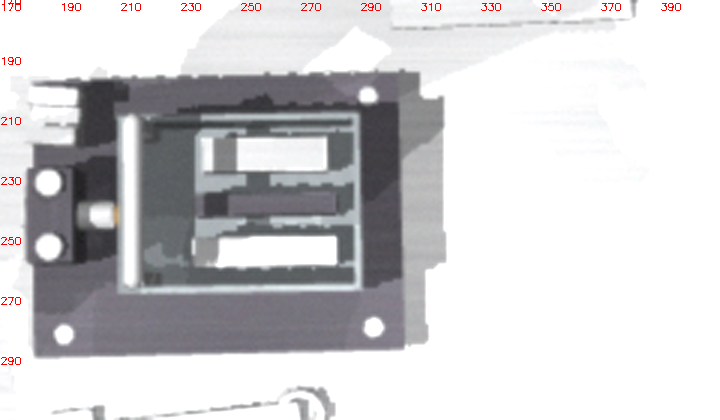

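Run:
```python
from fit import *
c=[ray("top",p,.068)[:2] for p in((209.2,207.8),(209.3,267.7),(290.1,207.3),(290.3,267.2))]
m=np.mean(c,0);d=(c[0]+c[1]-c[2]-c[3])/2
P=np.array([.5431,.1508]);a=.0095;e=m-P
print(m,"plate x,y",np.cos(a)*e[0]+np.sin(a)*e[1],-np.sin(a)*e[0]+np.cos(a)*e[1],"yaw rel deg",np.degrees(np.arctan2(-d[0],d[1])-a),"len",np.hypot(*d))
import cv2
for k in(12,13,14):
    im=np.load(f"pics/top{k}.npz")["pixels"]; print(k,im[241,200:216].tolist())
a_,b=[np.load(f"pics/scene{k}.npz")["pixels"].astype(int) for k in(5,14)]
rows=[]
c=[np.load(f"pics/{n}14.npz")["pixels"] for n in("scene","top")]
o=[cv2.resize(c[0][185:245,285:360],None,fx=6,fy=6,interpolation=2),cv2.resize(c[1][215:275,180:255],None,fx=6,fy=6,interpolation=2)]
cv2.imwrite("pics/z14.png",cv2.convertScaleAbs(np.vstack(o)[:,:,::-1][:600] if 0 else cv2.resize(np.hstack(o),(800,320))[:,:,::-1],alpha=1.5,beta=10))
```

```text
[0.5474 0.1315] plate x,y 0.00409271412942265 -0.019323547550266284 yaw rel deg -0.6522928885221361 len 0.14997007104325571
12 [[204, 206, 206], [215, 216, 217], [214, 215, 217], [215, 215, 218], [214, 215, 218], [215, 213, 216], [213, 211, 214], [178, 179, 179], [117, 118, 118], [128, 130, 129], [204, 200, 193], [238, 205, 127], [231, 177, 66], [128, 89, 32], [57, 43, 30], [44, 42, 43]]
13 [[199, 201, 201], [208, 210, 211], [210, 210, 213], [210, 210, 213], [208, 209, 210], [210, 209, 211], [197, 196, 197], [165, 161, 160], [159, 133, 93], [159, 146, 121], [148, 150, 149], [184, 186, 188], [220, 221, 220], [228, 228, 228], [201, 202, 203], [163, 163, 164]]
14 [[166, 167, 168], [175, 176, 178], [176, 177, 179], [176, 176, 178], [174, 175, 177], [175, 175, 176], [163, 162, 164], [135, 131, 129], [129, 105, 73], [130, 119, 98], [119, 120, 119], [152, 154, 156], [184, 186, 186], [192, 193, 193], [167, 168, 169], [135, 134, 137]]
```

View pics/z14.png

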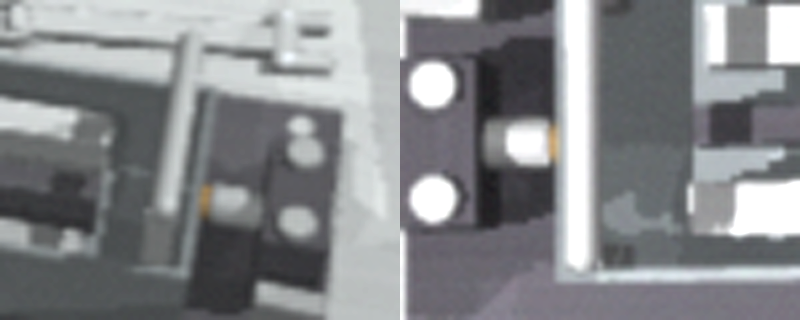

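After the fingers were withdrawn the tray stayed put (pixel pattern at the pin is unchanged). It is flat, 4 mm off the middle line and 0.65° from square, with the pin head against its front wall. The wrench, square and V-block look unmoved, and what shows of the clamp does too. I'll hand in.

```bash
python3 -c "
from station import manip
print(manip.sign_off()); print(manip.sense()['t'])"
```

```text
the job is handed in; nothing more can be done
None
the job is handed in; nothing more can be done
```

The tray is on the plate and touching the stop's pin, and I handed the job in about 21 s into the 72 s allowed; no verdict was reported.

- **Lift:** I gripped the handle and raised the front with the rear still on the bench. I squared the tray up, set its front about 20 mm past the edge and let go completely.
- **Slide:** I pushed on the rear wall with two spread fingertips. At the tip-over the push rose to 14 N because finger friction was holding the rear down. Raising the fingers 8 mm let the tray drop flat.
- **Press:** The pin bottomed clearly, and I pressed to about 12–15 N at the wrist for roughly a second. With about 5–6 N of sliding friction taken off, that is around 9 N on the stop. The stop force is worked out this way, not measured directly.

**Last checks:**
- **Position:** After I withdrew the fingers, the pictures showed the tray flat, 4 mm off the middle line and 0.65° from square. Its rear edge is about 26 mm inside the entry edge.
- **Pin contact:** The pin was still against the tray, and the picture there did not change when the fingers left. I judged the contact by eye.
- **Loose items:** The wrench, square and V-block looked unmoved. I judged the clamp only from the part that shows in the cropped pictures.

The two-camera heights read 2–5 mm low against the stated ones, so I used the stated heights.

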